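# Lock the column case: hold the catch down, slide the bolt home

## Robot

A 6-joint arm with a two-finger parallel gripper is mounted at the origin on a cart in front of the work surface, level with it; the furniture and walls round the work are solid. World frame = base frame: x ahead of the robot, y to its left, z up, the work surface at z = 0. Lengths are in m, angles in degrees, forces in N, time in s.
With the tool pointing down it reaches from about 0.3 to 0.75 m from the base axis. Payload 8.5 kg.
Tool frame: the origin (TCP) lies on the centre line of the jaws, within the pads' length; the fingertips stand 19 mm ahead of it and the grasp point (between the pads) is the TCP (env.tcp_to_tips is the z of the fingertips in the tool frame, in m); z points along the fingers, y is the line along which they close (so a half turn about z gives the same grasp; the last joint's range is limited). The gripper opens to 85 mm and grips with 20 to 120 N. Pads are 22 mm wide; open, the fingers measure 114 mm over their backs; the gripper's body (76 mm by 85 mm) begins 54 mm behind the grasp point. The pads swing forward as they close: fully open they stand 13 mm farther back than shut.
Start: joints at [60.716, 21.807, 74.336, -0, 83.858, -12.336], TCP at [0.16, 0.526, 0.25] pointing down, gripper open.
Joint ranges: [-178.18, 178.18], [-50.72, 133.34], [12.68, 142.11], [-81.47, 261.47], [9.98, 163.14], [-165.26, 165.26]. Speed limits (degrees/s): [136.94, 136.94, 180, 180, 180, 180].

## Interface

Orientations are given as a 3x3 rotation matrix whose columns are the frame's x, y, z axes.
In Python, from rig import env gives the robot as it stands.
- The arm moves only by the tool servo_tool, never from a script. Its argument "steps" is a list of rows, each an object of numbers: "tx", "ty", "tz": the shift along the world's x, y, z in cm; "yaw": the turn about the world's z in degrees; "claw": the finger opening in cm, from 0 to 8.54. In form: [{"tx": .., "ty": .., "tz": .., "yaw": .., "claw": ..}, ...]. A call has 1 to 20 rows; each row shifts and turns the commanded pose from where the row before left it; what a row does not reach is not made up. A row lasts 1/10 s, in which the tool goes at most 50 mm and 8.59 degrees, less where a joint would pass 70% of its speed; a pose out of reach is approached as far as the arm can. A call with a gripper value outside its range is refused whole. The fingers move at their own pace and stop on an object; "newtons" is the grip in N (left out, the last holds). Time passes only in rows, so rows that do not move let the fingers close. It gives the time, the measured TCP pose, the force, the opening and the grip force at its end, in the units of the state.
- env.observe(): the state, without advancing time (a new reading comes with each control period).
- env.get_image(name): name is "scene" or "top"; returns (picture, depth): 420x560x3 uint8, red, green, blue; 420x560 float32, m along the optical axis (not along the pixel's ray), 0 where there is no reading.
- env.camera_model(name): a dict with "fovy" (degrees; the focal length in pixels is half the picture's height over the tangent of half this angle, whatever the lens; pixels are square), "cx", "cy" (the principal point, pixels), "T" (4x4, takes a point from camera to world coordinates). Camera axes: x right, y down, z forward; pixel columns grow to the right and rows downward; lengths in m; the calibration is good to about 2 mm. A picture is of the moment at which its call begins. camera_model takes no time and is no camera call.
- env.close_job(): hands the job in; it is judged then, once.
The state is a dict: "time_s": time; "q": joint angles; "qvel": joint speeds; "joint_efforts": joint torques, N m; "position": TCP position; "tool_rot": TCP orientation; "ft_force": force on the tool from outside, world axes, zero at the start; "wrist_torque": the same for the moment, N m; "grip_width": finger opening in m; "gripper_force": force on a finger pad.
Only numpy, scipy, OpenCV 4.12 (cv2) and the standard library are available. Lean on these libraries where they do the work, as an engineer would, in place of code of your own. Each camera call takes 0.05 s, during which the arm holds its last target. There are 200 camera calls.

## Task

Lock the grey column case: press the long yellow spring catch on its top down with one fingertip and, while that keeps it down, push the back of the bolt's red knob with the other fingertip until the bolt is fully home in the keeper on the blue lid. Then let go of both, so that the catch springs up again with the bolt home. Only touch and push: do not grip the knob or pick anything up, and leave the beaker, the little bottle and the filter where they stand.

Things in the scene. Friction and masses are not known exactly. Their poses are not given: they have to be found in the camera images.
- case: Grey steel case fixed to the worktop, 120 (x) x 250 (y) x 45 mm high; origin at the centre of its underside, z up. Its blue end lid covers y = 48 to 126 mm. The lock lies on top along x = 0; in the order of rising y: red knob, yellow catch in a dark housing (36 mm wide, y = -48 to 34, top 66 mm above the worktop), steel keeper (y = 56 to 70, top 69 mm above the worktop).
- bolt_slide (a joint): Slide of the bolt along the case's +y, m: 0 drawn back (start 0 to 0.001), 0.030 fully home, a fixed stop. Friction 2.5 N; it stays where left. With the catch up it has 1.5 mm of play only; it is free while the catch is down by more than 5 mm. Midway the catch cannot come up; with the bolt home (over 0.0285) it can, and locks it.
- catch_slide (a joint): Travel of the yellow catch straight down against its spring, m. 0 = up, 0.010 = fully down (stop). The spring takes 3 N to start, 5 N at 5 mm and 7 N at 10 mm; it springs up by itself when let go.
- catch_top (a point): Centre of the top of the yellow catch (moves down with it); at rest 79 mm above the worktop, at x = 0, y = -7 mm of the case. The top is flat, 28 mm (case x) by 74 mm (case y), long enough for a fingertip to slide along it by the bolt's stroke. It moves only up and down.
- knob_push (a point): Point on the back face (towards the case's -y) of the red knob, to be pushed towards +y; moves with the bolt. With the bolt at 0: x = 0, y = -98 mm of the case, 89 mm above the worktop. The knob is an upright tab 22 mm wide (x), 16 mm thick (y), top 95 mm above the worktop. Under it runs the bolt's 12 mm rod, top 63 mm above the worktop, back to y = -105 mm.
- catch: The whole yellow catch (what the fingertip presses). Its origin coincides with the case's origin while it is up.
- filter: White syringe filter, a disc 25 mm across and 14 mm high, loose on the blue lid beside the keeper; origin at the centre of its underside. Bystander.
- beaker: Small empty glass beaker, 57 mm across, 71 mm high, loose on the worktop near one end of the case; origin at the centre of its underside. Bystander.
- mini_bottle: Small clear bottle with a blue cap, 44 mm across, 89 mm high, loose on the worktop near the other end of the case; origin at the centre of its underside. Bystander.
- bolt: The whole bolt: rod and red knob. Its origin coincides with the case's origin when the bolt is at 0 and moves with it. With the bolt at 0 the knob's front face (y = -82 mm of the case) stands 38 mm from the near end of the catch's top, with the bolt home 8 mm. A run that presses on the knob's back half and front half at once (a grip) fails.

How it is judged:
By the outcome, as a careful person would: the job done as asked, in the order asked, and still so for the second after the job is handed in, with the robot touching nothing.
It also fails if it takes over 38 s, if anything falls off the work surface, if the arm or the gripper's body presses on something with over 40 N, if the wrist force passes 120 N, or if a joint passes its speed limit or range.

## Working session

There is one attempt and no reset: what is moved stays moved. The work goes in short steps, Python scripts to look and compute and a tool call to move; the robot and the scene stay as the last step left them, time stands still between calls to the robot, and variables do not carry over. Pictures are saved under pics/ and viewed, at most 10 in all, crops included, and the job is handed in when it is done.

Besides the shell and the picture viewer there is one more tool, called by a JSON object that holds its "method" and its "body", one argument or row to a line. servo_tool: Moves the arm, as the interface text tells. Its arguments: {"type":"object","properties":{"steps":{"type":"array"},"newtons":{"type":"number"}},"required":["steps"]}

```bash
mkdir -p pics
python3 - <<'E'
from rig import env
import cv2,numpy as np
for n in("scene","top"):
    p,d=env.get_image(n); cv2.imwrite(f"pics/{n}0.png",p[:,:,::-1]); np.savez(f"{n}0.npz",p=p,d=d)
    m=env.camera_model(n); print(n,m)
o=env.observe(); print(o,env.tcp_to_tips)
E
```

```text
scene {'fovy': 50.69257032039583, 'cx': 277.71260977082585, 'cy': 212.27096173965947, 'T': array([[-0.86445447, -0.3773701 ,  0.33212991,  0.21200075],
       [-0.50243101,  0.67061051, -0.54575143,  0.44315298],
       [-0.01677953, -0.63864963, -0.7693147 ,  0.76250532],
       [ 0.        ,  0.        ,  0.        ,  1.        ]])}
top {'fovy': 44.24015226036662, 'cx': 281.1585462856084, 'cy': 207.64459748185718, 'T': array([[-0.02563096, -0.98881534,  0.14692609,  0.34741269],
       [-0.99966147,  0.02469492, -0.00819162, -0.02520255],
       [ 0.00447167, -0.14708631, -0.98911355,  1.12816757],
       [ 0.        ,  0.        ,  0.        ,  1.        ]])}
{'time_s': 0.1, 'q': array([ 6.07182852e+01,  2.18375004e+01,  7.43779252e+01,  6.01012531e-04,
        8.38565084e+01, -1.23369411e+01]), 'qvel': array([ 0.07590499, -0.11374076, -0.1706121 ,  0.06517107,  0.06678493,
        0.02373211]), 'joint_efforts': array([ 3.26596208e-03, -4.49219227e+01, -2.31657583e+01, -1.75605292e-04,
        3.64988686e-03, -4.71213946e-05]), 'position': array([0.16019695, 0.52592144, 0.24978465]), 'tool_rot': array([[-9.56585707e-01,  2.91450504e-01, -6.23159987e-04],
       [ 2.91451038e-01,  9.56585127e-01, -1.08996541e-03],
       [ 2.78434607e-04, -1.22426595e-03, -9.99999212e-01]]), 'ft_force': array([-0.00647198, -0.33517991,  0.02655473]), 'wrist_torque': array([ 0.02751818,  0.01579837, -0.00153393]), 'gripper_force': 0.0, 'grip_width': 0.08508928917442725} 0.019
```

View pics/scene0.png

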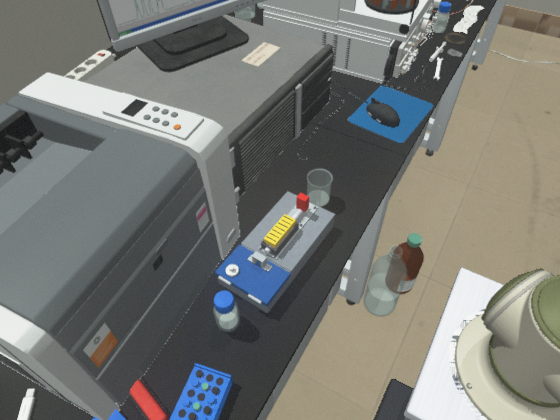

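View pics/top0.png

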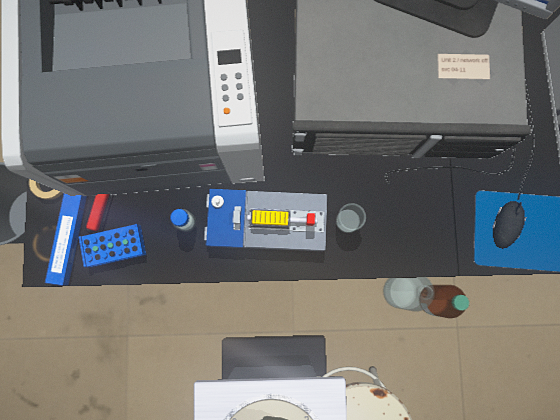

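The pictures show the blue lid on the world +y side: in the top view the lid is near (225,220), the catch (270,219), the red knob (312,218), the beaker (351,217) and the bottle (182,218). Next I measure the colour masks by casting rays onto planes.

```bash
cat > h.py <<'E'
import numpy as np,cv2
from rig import env
def ray(n,uv,z):
    m=env.camera_model(n);f=210/np.tan(np.radians(m["fovy"])/2);uv=np.atleast_2d(uv).astype(float)
    d=np.c_[(uv-[m["cx"],m["cy"]])/f,np.ones(len(uv))]@m["T"][:3,:3].T;o=m["T"][:3,3]
    return o+d*((z-o[2])/d[:,2])[:,None]
def blob(p,lo,hi,box):
    h=cv2.cvtColor(p,cv2.COLOR_RGB2HSV);k=cv2.inRange(h,np.array(lo),np.array(hi))
    b=np.zeros_like(k);x0,y0,x1,y1=box;b[y0:y1,x0:x1]=k[y0:y1,x0:x1]
    c=max(cv2.findContours(b,cv2.RETR_EXTERNAL,cv2.CHAIN_APPROX_NONE)[0],key=cv2.contourArea)
    return c[:,0]
E
python3 - <<'E'
from h import *
B={"top":(195,180,340,260),"scene":(205,185,345,310)}
for n in B:
    p=np.load(n+"0.npz")["p"]
    for nm,lo,hi,z in(("catch",(22,120,90),(35,255,255),.079),("knob",(0,150,90),(8,255,255),.095),("lid",(105,120,60),(125,255,255),.045)):
        c=blob(p,lo,hi,B[n]);w=ray(n,c,z)[:,:2]
        r=cv2.minAreaRect((w*1000).astype(np.float32))
        print(n,nm,r,len(c),"\n   box px",c.min(0),c.max(0), "world", cv2.boxPoints(r).round(1).tolist())
p=np.load("top0.npz")["p"];q=np.load("scene0.npz")["p"]
a=cv2.resize(p[180:260,195:375],None,fx=4,fy=4,interpolation=2);cv2.imwrite("pics/a.png",a[:,:,::-1])
b=cv2.resize(q[165:310,205:345],None,fx=4,fy=4,interpolation=2);cv2.imwrite("pics/b.png",b[:,:,::-1])
E
```

```text
top catch ((483.72210693359375, -10.104755401611328), (74.09626770019531, 28.505146026611328), 86.05313873291016) 95 
   box px [252 210] [288 225] world [[467.0, -46.099998474121094], [495.3999938964844, -48.0], [500.5, 25.899999618530273], [472.1000061035156, 27.799999237060547]]
top knob ((477.2979736328125, -92.33551788330078), (14.133420944213867, 22.446517944335938), 88.10965728759766) 34 
   box px [307 213] [314 224] world [[465.79998779296875, -99.0], [488.29998779296875, -99.80000305175781], [488.70001220703125, -85.5999984741211], [466.29998779296875, -84.9000015258789]]
top lid ((490.71697998046875, 84.1124267578125), (77.70870971679688, 121.67384338378906), 85.98571014404297) 184 
   box px [206 189] [245 246] world [[427.29998779296875, 49.599998474121094], [548.7000122070312, 41.099998474121094], [554.0999755859375, 118.5999984741211], [432.70001220703125, 127.0999984741211]]
scene catch ((481.47686767578125, -4.124515533447266), (78.33267974853516, 30.84311294555664), 85.76766204833984) 74 
   box px [264 215] [295 246] world [[463.20001220703125, -42.0], [494.0, -44.29999923706055], [499.70001220703125, 33.79999923706055], [469.0, 36.099998474121094]]
scene knob ((472.9613037109375, -78.53910064697266), (22.142332077026367, 43.95790100097656), 18.28302574157715) 44 
   box px [297 193] [308 210] world [[455.6000061035156, -61.099998474121094], [469.29998779296875, -102.9000015258789], [490.3999938964844, -95.9000015258789], [476.6000061035156, -54.20000076293945]]
scene lid ((489.0334167480469, 87.62106323242188), (80.39400482177734, 124.69597625732422), 85.95976257324219) 199 
   box px [215 245] [289 305] world [[424.0, 51.900001525878906], [548.4000244140625, 43.099998474121094], [554.0999755859375, 123.30000305175781], [429.70001220703125, 132.10000610351562]]
```

View pics/a.png

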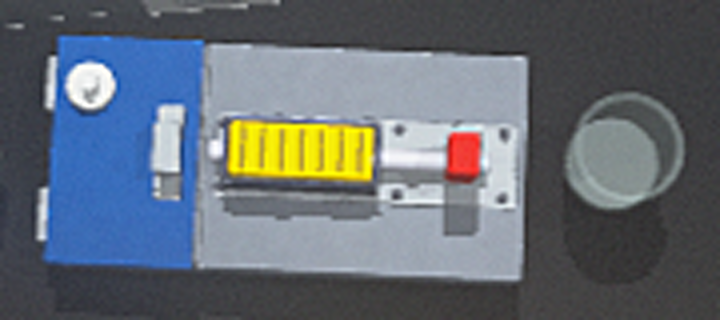

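View pics/b.png

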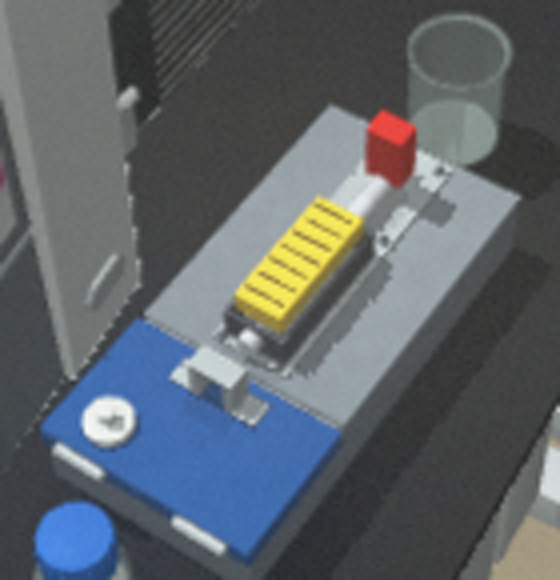

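{"method": "servo_tool", "body": {
  "steps": [
    {"tx":1.6,"ty":-2.98,"tz":0,"yaw":0.65,"claw":7.2},
    {"tx":1.6,"ty":-2.98,"tz":0,"yaw":0.65,"claw":7.2},
    {"tx":1.6,"ty":-2.98,"tz":0,"yaw":0.65,"claw":7.2},
    {"tx":1.6,"ty":-2.98,"tz":0,"yaw":0.65,"claw":7.2},
    {"tx":1.6,"ty":-2.98,"tz":0,"yaw":0.65,"claw":7.2},
    {"tx":1.6,"ty":-2.98,"tz":0,"yaw":0.65,"claw":7.2},
    {"tx":1.6,"ty":-2.98,"tz":0,"yaw":0.65,"claw":7.2},
    {"tx":1.6,"ty":-2.98,"tz":0,"yaw":0.65,"claw":7.2},
    {"tx":1.6,"ty":-2.98,"tz":0,"yaw":0.65,"claw":7.2},
    {"tx":1.6,"ty":-2.98,"tz":0,"yaw":0.65,"claw":7.2},
    {"tx":1.6,"ty":-2.98,"tz":0,"yaw":0.65,"claw":7.2},
    {"tx":1.6,"ty":-2.98,"tz":0,"yaw":0.65,"claw":7.2},
    {"tx":1.6,"ty":-2.98,"tz":0,"yaw":0.65,"claw":7.2},
    {"tx":1.6,"ty":-2.98,"tz":0,"yaw":0.65,"claw":7.2},
    {"tx":1.6,"ty":-2.98,"tz":0,"yaw":0.65,"claw":7.2},
    {"tx":1.6,"ty":-2.98,"tz":0,"yaw":0.65,"claw":7.2},
    {"tx":1.6,"ty":-2.98,"tz":0,"yaw":0.65,"claw":7.2},
    {"tx":1.6,"ty":-2.98,"tz":0,"yaw":0.65,"claw":7.2},
    {"tx":1.6,"ty":-2.98,"tz":0,"yaw":0.65,"claw":7.2},
    {"tx":1.6,"ty":-2.98,"tz":0,"yaw":0.65,"claw":7.2}
  ]
}}

```text
time_s: 2.1
position: [0.4807, -0.0712, 0.2501]
tool_rot: [[-0.998, 0.069, -0.001], [0.069, 0.998, 0.0], [0.001, 0.0, -1.0]]
ft_force: [-0.6, 0.6, 0.3]
grip_width: 0.0717
gripper_force: 0.0
```

{"method": "servo_tool", "body": {
  "steps": [
    {"tx":-0.1,"ty":0.1,"tz":-2.0},
    {"tz":-2.0},
    {"tz":-2.0},
    {"tz":-2.0},
    {"tz":-2.0},
    {"tz":-1.5},
    {"tz":-0.7},
    {"tz":0},
    {"tz":0}
  ]
}}

```text
invalid input at $.steps[0]: expected keys tx, ty, tz, yaw, claw
```

Run:
```python
from h import *
P=[]
for n,(x0,y0,x1,y1) in{"top":(195,160,375,280),"scene":(195,120,375,300)}.items():
    p,d=env.get_image(n);P.append(cv2.resize(p[y0:y1,x0:x1],(400,int(400*(y1-y0)/(x1-x0)))))
P[0]=cv2.copyMakeBorder(P[0],0,400-P[0].shape[0],0,0,0)
cv2.imwrite("pics/c.png",np.hstack(P)[:,:,::-1])
```

```text
(no output)
```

View pics/c.png

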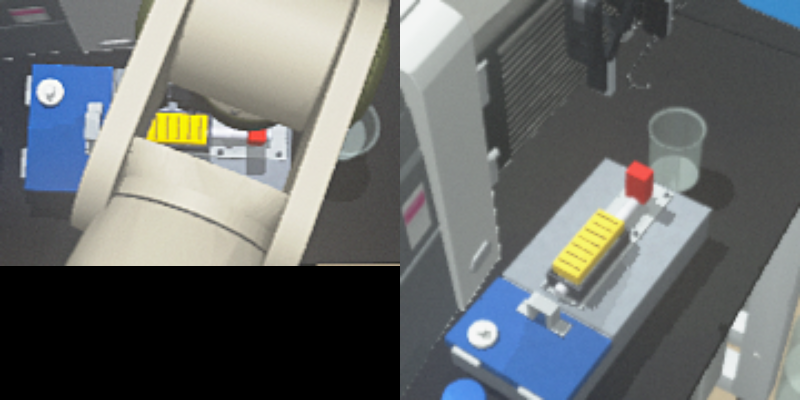

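The move was refused because rows need all five keys. The picture shows the gripper still high, at the upper right of the scene view (590,50), with everything undisturbed.

{"method": "servo_tool", "body": {
  "steps": [
    {"tx":-0.1,"ty":0.1,"tz":-2.0,"yaw":0,"claw":7.2},
    {"tx":0,"ty":0,"tz":-2.0,"yaw":0,"claw":7.2},
    {"tx":0,"ty":0,"tz":-2.0,"yaw":0,"claw":7.2},
    {"tx":0,"ty":0,"tz":-2.0,"yaw":0,"claw":7.2},
    {"tx":0,"ty":0,"tz":-2.0,"yaw":0,"claw":7.2},
    {"tx":0,"ty":0,"tz":-1.5,"yaw":0,"claw":7.2},
    {"tx":0,"ty":0,"tz":-0.7,"yaw":0,"claw":7.2},
    {"tx":0,"ty":0,"tz":0,"yaw":0,"claw":7.2},
    {"tx":0,"ty":0,"tz":0,"yaw":0,"claw":7.2}
  ]
}}

```text
time_s: 3.1
position: [0.4795, -0.0688, 0.1289]
tool_rot: [[-0.998, 0.069, 0.001], [0.069, 0.998, -0.0], [-0.001, -0.0, -1.0]]
ft_force: [-0.5, -0.9, 0.6]
grip_width: 0.0719
gripper_force: 0.0
```

Run:
```python
from h import *
p,d=env.get_image("scene");np.savez("s1.npz",p=p,d=d)
cv2.imwrite("pics/d.png",cv2.resize(p[150:270,225:365],(700,600),interpolation=2)[:,:,::-1])
o=env.observe();print(o["position"],o["ft_force"],o["grip_width"])
```

```text
[ 0.47961031 -0.06888448  0.12908354] [ 0.22321409  0.02943165 -0.65155389] 0.07183238444036318
```

View pics/d.png

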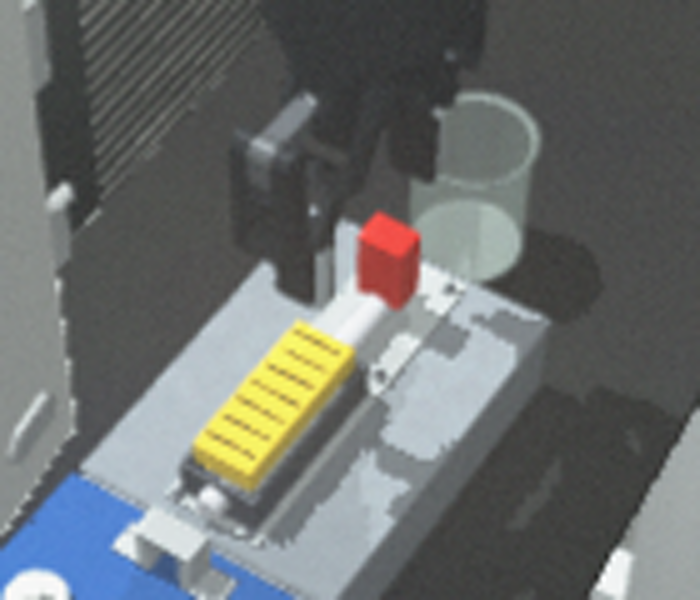

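The front fingertip is at crop (305,300), above the catch's near end. The rear one is at (420,180), behind the knob at (388,245). I check both with the depth.

Run:
```python
from h import *
z=np.load("s1.npz");d=z["d"];m=env.camera_model("scene");f=210/np.tan(np.radians(m["fovy"])/2)
v,u=np.mgrid[150:235,255:330];D=d[v,u]
X=np.stack([(u-m["cx"])/f*D,(v-m["cy"])/f*D,D],-1)@m["T"][:3,:3].T+m["T"][:3,3]
c,s=np.cos(np.radians(-4)),np.sin(np.radians(-4))
L=(X-[.484,-.002,0])@np.array([[c,-s,0],[s,c,0],[0,0,1]])
L=X-[.484,-.002,0];L=np.stack([L[...,0]*c+L[...,1]*s,-L[...,0]*s+L[...,1]*c,L[...,2]],-1)*1000
hsv=cv2.cvtColor(z["p"],cv2.COLOR_RGB2HSV)[v,u]
red=(hsv[...,0]<8)&(hsv[...,1]>150);yel=(hsv[...,0]>22)&(hsv[...,0]<35)&(hsv[...,1]>120)
for k,nm in((red,"red"),(yel,"yel")):print(nm,np.percentile(L[k],[3,50,97],axis=0).round(1).tolist())
dark=(~red)&(~yel)&(D>0)&(abs(L[...,0])<25)&(L[...,2]>98)&(L[...,2]<150)
for nm,a in(("front",L[...,1]>-65),("rear",L[...,1]<-75)):
    q=L[dark&a&(L[...,2]<135)];print(nm,len(q),np.percentile(q,[1,10,50,90,99],axis=0).round(1).tolist())
```

```text
red [[-10.8, -95.8, 65.8], [-2.1, -83.3, 89.3], [9.1, -80.1, 95.9]]
yel [[-13.5, -41.2, 71.5], [-1.1, -16.4, 78.1], [12.1, 12.3, 80.6]]
front 44 [[-12.6, -28.4, 119.7], [-11.7, -25.6, 125.0], [-8.1, -20.9, 129.2], [2.7, -16.3, 132.7], [4.9, -15.6, 134.6]]
rear 68 [[-12.3, -107.5, 118.2], [-11.5, -103.1, 120.0], [-1.4, -102.1, 127.6], [8.1, -100.7, 133.5], [10.1, -99.8, 134.8]]
```

{"method": "servo_tool", "body": {
  "steps": [
    {"tx":0,"ty":0,"tz":-1.5,"yaw":0,"claw":7.2},
    {"tx":0,"ty":0,"tz":-1.2,"yaw":0,"claw":7.2},
    {"tx":0,"ty":0,"tz":-0.8,"yaw":0,"claw":7.2},
    {"tx":0,"ty":0,"tz":-0.3,"yaw":0,"claw":7.2},
    {"tx":0,"ty":0,"tz":-0.2,"yaw":0,"claw":7.2},
    {"tx":0,"ty":0,"tz":0,"yaw":0,"claw":7.2},
    {"tx":0,"ty":0,"tz":0,"yaw":0,"claw":7.2}
  ]
}}

```text
time_s: 3.85
position: [0.4794, -0.0689, 0.0888]
tool_rot: [[-0.998, 0.069, 0.001], [0.069, 0.998, -0.0], [-0.001, -0.0, -1.0]]
ft_force: [-2.0, -0.3, 3.2]
grip_width: 0.072
gripper_force: 1.5
```

{"method": "servo_tool", "body": {
  "steps": [
    {"tx":0,"ty":0,"tz":-0.2,"yaw":0,"claw":7.2},
    {"tx":0,"ty":0,"tz":-0.2,"yaw":0,"claw":7.2},
    {"tx":0,"ty":0,"tz":-0.2,"yaw":0,"claw":7.2},
    {"tx":0,"ty":0,"tz":-0.1,"yaw":0,"claw":7.2},
    {"tx":0,"ty":0,"tz":0,"yaw":0,"claw":7.2},
    {"tx":0,"ty":0,"tz":0,"yaw":0,"claw":7.2},
    {"tx":0,"ty":0,"tz":0,"yaw":0,"claw":7.2}
  ]
}}

```text
time_s: 4.55
position: [0.4794, -0.069, 0.0814]
tool_rot: [[-0.998, 0.069, 0.0], [0.069, 0.998, -0.0], [-0.0, -0.0, -1.0]]
ft_force: [-1.2, 0.7, 6.4]
grip_width: 0.0722
gripper_force: 2.9
```

Run:
```python
from h import *
p,d=env.get_image("scene");np.savez("s2.npz",p=p,d=d)
cv2.imwrite("pics/e.png",cv2.resize(p[150:270,225:365],(700,600),interpolation=2)[:,:,::-1])
for i in range(4):
    env.get_image("top");o=env.observe();print(o["position"],o["ft_force"],o["wrist_torque"])
```

```text
[ 0.4794486  -0.06894311  0.08142696] [-1.78808016  1.25343477  5.6061416 ] [0.2128465  0.28945014 0.0384524 ]
[ 0.47943681 -0.0689267   0.08142697] [-1.83290131 -0.89608147  5.73944059] [0.18398931 0.25665278 0.06409747]
[ 0.47943584 -0.0689575   0.08142329] [-1.88334671  0.40505421  6.15340925] [0.21404431 0.28037226 0.0847229 ]
[ 0.47942903 -0.06895742  0.0814161 ] [-2.21514617  0.10882742  5.76480744] [0.21789034 0.2155268  0.10765106]
```

View pics/e.png

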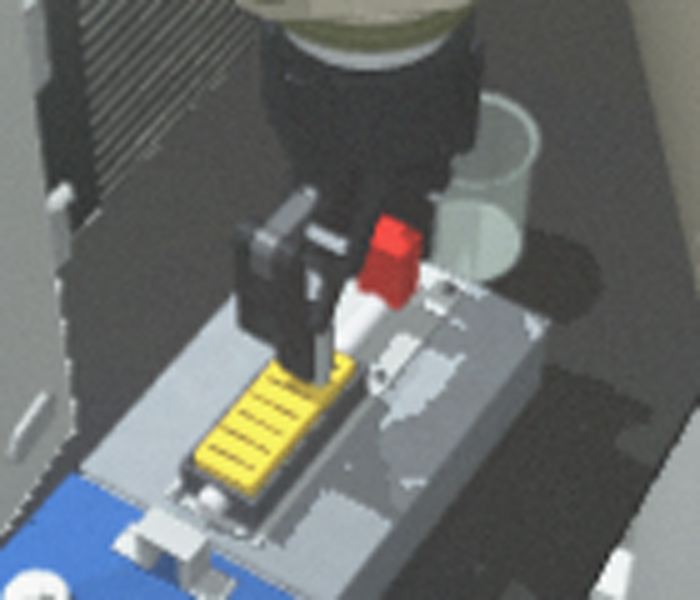

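The catch is down by about 7 mm (5.8 N), with the front tip at crop (320,375) and the rear finger behind the knob at (390,250). I press 1 mm further, then push along the case's +y.

{"method": "servo_tool", "body": {
  "steps": [
    {"tx":0,"ty":0,"tz":-0.1,"yaw":0,"claw":7.2},
    {"tx":0.014,"ty":0.2,"tz":0,"yaw":0,"claw":7.2},
    {"tx":0.014,"ty":0.2,"tz":0,"yaw":0,"claw":7.2},
    {"tx":0.014,"ty":0.2,"tz":0,"yaw":0,"claw":7.2},
    {"tx":0.014,"ty":0.2,"tz":0,"yaw":0,"claw":7.2},
    {"tx":0.014,"ty":0.2,"tz":0,"yaw":0,"claw":7.2},
    {"tx":0.014,"ty":0.2,"tz":0,"yaw":0,"claw":7.2},
    {"tx":0.014,"ty":0.2,"tz":0,"yaw":0,"claw":7.2},
    {"tx":0.014,"ty":0.2,"tz":0,"yaw":0,"claw":7.2}
  ]
}}

```text
time_s: 5.7
position: [0.4812, -0.0542, 0.0807]
tool_rot: [[-0.998, 0.069, 0.002], [0.069, 0.998, -0.003], [-0.002, -0.002, -1.0]]
ft_force: [-2.4, -7.2, 5.9]
grip_width: 0.0721
gripper_force: 4.4
```

{"method": "servo_tool", "body": {
  "steps": [
    {"tx":0.014,"ty":0.2,"tz":0,"yaw":0,"claw":7.2},
    {"tx":0.014,"ty":0.2,"tz":0,"yaw":0,"claw":7.2},
    {"tx":0.014,"ty":0.2,"tz":0,"yaw":0,"claw":7.2},
    {"tx":0.014,"ty":0.2,"tz":0,"yaw":0,"claw":7.2},
    {"tx":0.014,"ty":0.2,"tz":0,"yaw":0,"claw":7.2},
    {"tx":0.014,"ty":0.2,"tz":0,"yaw":0,"claw":7.2},
    {"tx":0.014,"ty":0.2,"tz":0,"yaw":0,"claw":7.2},
    {"tx":0,"ty":0,"tz":0,"yaw":0,"claw":7.2}
  ]
}}

```text
time_s: 6.5
position: [0.4822, -0.0399, 0.0807]
tool_rot: [[-0.998, 0.069, 0.002], [0.069, 0.998, -0.002], [-0.002, -0.002, -1.0]]
ft_force: [-0.7, -5.3, 6.6]
grip_width: 0.0719
gripper_force: 3.6
```

{"method": "servo_tool", "body": {
  "steps": [
    {"tx":0.007,"ty":0.1,"tz":0,"yaw":0,"claw":7.2},
    {"tx":0.007,"ty":0.1,"tz":0,"yaw":0,"claw":7.2},
    {"tx":0.007,"ty":0.1,"tz":0,"yaw":0,"claw":7.2},
    {"tx":0.007,"ty":0.1,"tz":0,"yaw":0,"claw":7.2},
    {"tx":0,"ty":0,"tz":0,"yaw":0,"claw":7.2}
  ]
}}

```text
time_s: 7.0
position: [0.4825, -0.036, 0.0808]
tool_rot: [[-0.998, 0.069, 0.002], [0.069, 0.998, -0.002], [-0.002, -0.002, -1.0]]
ft_force: [-0.4, -6.7, 5.8]
grip_width: 0.0719
gripper_force: 4.1
```

{"method": "servo_tool", "body": {
  "steps": [
    {"tx":0.007,"ty":0.1,"tz":0,"yaw":0,"claw":7.2},
    {"tx":0.003,"ty":0.05,"tz":0,"yaw":0,"claw":7.2},
    {"tx":0,"ty":0,"tz":0,"yaw":0,"claw":7.2}
  ]
}}

```text
time_s: 7.3
position: [0.4826, -0.0349, 0.0807]
tool_rot: [[-0.998, 0.069, 0.002], [0.069, 0.998, -0.003], [-0.002, -0.003, -1.0]]
ft_force: [-2.1, -9.7, 6.8]
grip_width: 0.0721
gripper_force: 5.6
```

{"method": "servo_tool", "body": {
  "steps": [
    {"tx":0.003,"ty":0.05,"tz":0,"yaw":0,"claw":7.2},
    {"tx":0.003,"ty":0.05,"tz":0,"yaw":0,"claw":7.2},
    {"tx":0,"ty":0,"tz":0,"yaw":0,"claw":7.2}
  ]
}}

```text
time_s: 7.6
position: [0.4826, -0.0347, 0.0808]
tool_rot: [[-0.998, 0.069, 0.002], [0.069, 0.998, -0.004], [-0.002, -0.004, -1.0]]
ft_force: [-3.4, -15.6, 6.0]
grip_width: 0.0717
gripper_force: 8.7
```

Run:
```python
from h import *
p,d=env.get_image("scene");np.savez("s3.npz",p=p,d=d)
p0=np.load("s2.npz")["p"]
cv2.imwrite("pics/f.png",cv2.resize(p[150:270,225:365],(700,600),interpolation=2)[:,:,::-1])
for q in(p0,p):
    c=blob(q,(0,150,90),(8,255,255),(225,180,330,250));print(ray("scene",[c.max(0)-[0,0],c.mean(0)],.08)[1])
for i in range(4):
    env.get_image("top");o=env.observe();print(o["position"],o["ft_force"])
```

```text
[ 0.47641439 -0.09094847  0.08      ]
[ 0.47843676 -0.06054635  0.08      ]
[ 0.48261805 -0.03474126  0.08075582] [ -3.03017714 -15.19371707   6.27359947]
[ 0.4825902  -0.03475083  0.08075114] [ -2.89429745 -14.83996654   5.81310506]
[ 0.48260507 -0.03473696  0.08077979] [ -2.80274606 -14.80437772   6.56257872]
[ 0.4826014  -0.03474991  0.08077882] [ -3.66751961 -15.98468949   5.0544397 ]
```

View pics/f.png

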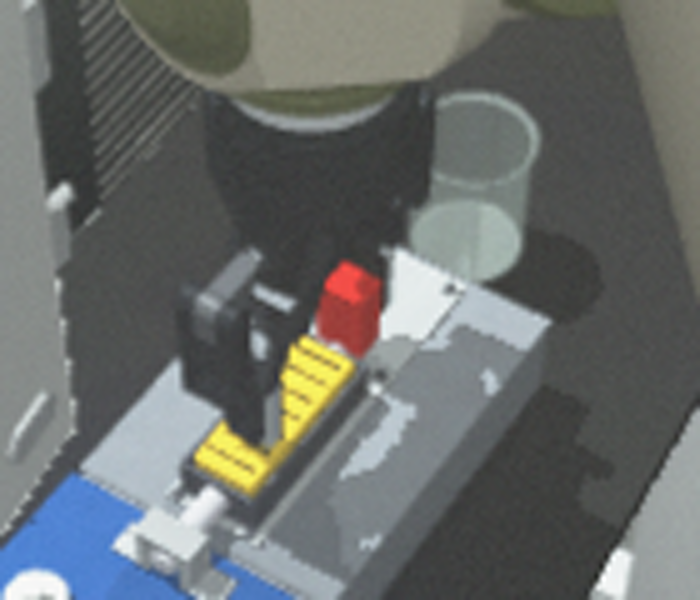

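The bolt is on its stop: the TCP no longer moves, the force jumped to 15 N, and the knob has shifted 30 mm, now at crop (350,310). I back off a little with the catch still down, then lift.

{"method": "servo_tool", "body": {
  "steps": [
    {"tx":-0.014,"ty":-0.2,"tz":0,"yaw":0,"claw":7.2},
    {"tx":-0.014,"ty":-0.2,"tz":0,"yaw":0,"claw":7.2},
    {"tx":0,"ty":0,"tz":0,"yaw":0,"claw":7.2},
    {"tx":0,"ty":0,"tz":0.3,"yaw":0,"claw":7.2},
    {"tx":0,"ty":0,"tz":0.5,"yaw":0,"claw":7.2},
    {"tx":0,"ty":0,"tz":1.0,"yaw":0,"claw":7.2},
    {"tx":0,"ty":0,"tz":2.0,"yaw":0,"claw":7.2},
    {"tx":0,"ty":0,"tz":2.0,"yaw":0,"claw":7.2},
    {"tx":0,"ty":0,"tz":2.0,"yaw":0,"claw":7.2},
    {"tx":0,"ty":0,"tz":2.0,"yaw":0,"claw":7.2},
    {"tx":0,"ty":0,"tz":2.0,"yaw":0,"claw":7.2},
    {"tx":0,"ty":0,"tz":0,"yaw":0,"claw":7.2},
    {"tx":0,"ty":0,"tz":0,"yaw":0,"claw":7.2}
  ]
}}

```text
time_s: 9.15
position: [0.4813, -0.0364, 0.1981]
tool_rot: [[-0.998, 0.069, -0.0], [0.069, 0.998, -0.0], [0.0, -0.0, -1.0]]
ft_force: [-1.0, -0.2, -0.7]
grip_width: 0.072
gripper_force: 0.0
```

Run:
```python
from h import *
p,d=env.get_image("scene")
cv2.imwrite("pics/g.png",cv2.resize(p[150:310,205:365],(600,600),interpolation=2)[:,:,::-1])
q=np.load("scene0.npz");h=lambda p,d:np.median(d[blob(p,(22,120,90),(35,255,255),(205,185,345,310))[:,1],blob(p,(22,120,90),(35,255,255),(205,185,345,310))[:,0]])
for a in(q["p"],np.load("s1.npz")["p"],p):
    c=blob(a,(22,120,90),(35,255,255),(205,185,345,310));k=blob(a,(0,150,90),(8,255,255),(225,180,330,250));print("catch px",c.min(0),c.max(0),"knob",k.mean(0),ray("scene",k.mean(0),.08))
```

```text
catch px [264 215] [295 246] knob [302.18181818 201.59090909] [[ 0.4773773  -0.08997029  0.08      ]]
catch px [264 215] [295 247] knob [302.26190476 201.4047619 ] [[ 0.47747262 -0.09049438  0.08      ]]
catch px [264 215] [295 246] knob [294.12195122 210.63414634] [[ 0.48010834 -0.06084875  0.08      ]]
```

View pics/g.png

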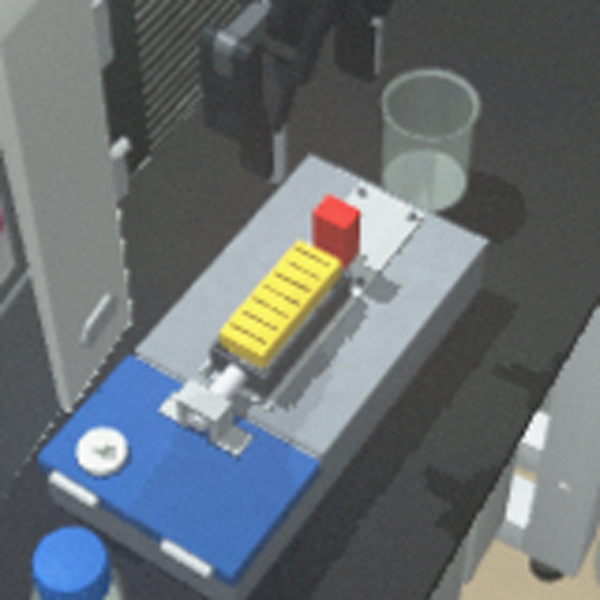

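The catch is up again: its mask covers the same pixels as at the start. The knob has moved 30 mm and stands at crop (335,230), the bolt is in the keeper at (210,400), and the bystanders are where they were. I hand in the job.

```bash
python3 -c "
from rig import env
print(env.close_job())"
```

```text
the job is handed in; nothing more can be done
None
```

The job is handed in: the bolt is home in the keeper, the catch has sprung up over it, both fingertips are clear, and the beaker, bottle and filter show no sign of having moved in the last picture.

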